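# Set out medicine cartons in an even row on the checking board

### The job

Take the loose lid off the grey storage box by its knob, lay it flat, knob up, on the bare desk, and bring every carton from the box over to the checking board. All the cartons are to lie in one even row on the board, each between the pair of lines of a marked place (one to a place, any places), lying flat with one short end flush against the back rail and square to it; the cartons that are already on the board you only slide into line, without picking them up. Then put the lid back on the box, fully down, and leave everything else on the desk alone.

Things in the scene. Friction and masses are not known exactly. Their poses are not given: they have to be found in the camera images.
- board: checking board fixed to the desk: grey slab 170 x 450 x 6 mm (x, y, z), origin at the centre of its underside. A rail along its back edge stands 22 mm high above the desk, its front face at board x = +75 mm. Six places are marked at board y = -195, -117, -39, 39, 117, 195 mm, each by two fine black lines 44 mm apart running along x up to the rail
- place_1 (a point): place 1 of the board: the point on the board's top (6 mm above the desk) where the centre of the underside of a carton lies when it is centred between the two lines with its end against the rail (32 mm in front of the rail face); axes as the board's
- place_2 (a point): place 2 of the board: the point on the board's top (6 mm above the desk) where the centre of the underside of a carton lies when it is centred between the two lines with its end against the rail (32 mm in front of the rail face); axes as the board's
- place_3 (a point): place 3 of the board: the point on the board's top (6 mm above the desk) where the centre of the underside of a carton lies when it is centred between the two lines with its end against the rail (32 mm in front of the rail face); axes as the board's
- place_4 (a point): place 4 of the board: the point on the board's top (6 mm above the desk) where the centre of the underside of a carton lies when it is centred between the two lines with its end against the rail (32 mm in front of the rail face); axes as the board's
- place_5 (a point): place 5 of the board: the point on the board's top (6 mm above the desk) where the centre of the underside of a carton lies when it is centred between the two lines with its end against the rail (32 mm in front of the rail face); axes as the board's
- place_6 (a point): place 6 of the board: the point on the board's top (6 mm above the desk) where the centre of the underside of a carton lies when it is centred between the two lines with its end against the rail (32 mm in front of the rail face); axes as the board's
- box: open grey plastic storage box, fixed, 216 x 124 x 56 mm (x, y, z) outside, walls and floor 4 mm thick; origin at the centre of its underside. Its cartons lie flat on its floor side by side, their length across the box (along box y), at its middle and about 62 mm before and behind it
- lid: loose grey lid, 224 x 132 mm, 160 g: 5 mm plate over a 6 mm deep lip (202 x 110 mm, 3 mm play all round in the box); origin at the centre of the lip's underside. In the middle a black oblong knob, 42 mm long (lid x), 22 mm wide (lid y), from 11 to 41 mm above the origin. Seated, its origin is 50 mm above the box's; on the desk it rests on the lip
- carton_1: sealed medicine carton, white, 64 x 30 x 28 mm (x, y, z), about 80 g; origin at the centre of its underside, x along its length; its two ends look alike. It may be absent. Starts out of line on the board; to be slid, not picked up
- carton_2: sealed medicine carton, white, 64 x 30 x 28 mm (x, y, z), about 80 g; origin at the centre of its underside, x along its length; its two ends look alike. It may be absent. Starts out of line on the board; to be slid, not picked up
- carton_3: sealed medicine carton, white, 64 x 30 x 28 mm (x, y, z), about 80 g; origin at the centre of its underside, x along its length; its two ends look alike. It may be absent. Starts out of line on the board; to be slid, not picked up
- carton_4: sealed medicine carton, white, 64 x 30 x 28 mm (x, y, z), about 80 g; origin at the centre of its underside, x along its length; its two ends look alike. It may be absent. Starts in the closed box; is picked out
- carton_5: sealed medicine carton, white, 64 x 30 x 28 mm (x, y, z), about 80 g; origin at the centre of its underside, x along its length; its two ends look alike. It may be absent. Starts in the closed box; is picked out
- carton_6: sealed medicine carton, white, 64 x 30 x 28 mm (x, y, z), about 80 g; origin at the centre of its underside, x along its length; its two ends look alike. It may be absent. Starts in the closed box; is picked out
- calculator: desk calculator, 156 x 108 x 28 mm, bystander; origin at the centre of its underside
- tape_dispenser: green tape dispenser, 150 x 38 x 86 mm, bystander; origin at the centre of its underside

How it is judged:
By the outcome, as a careful person would: the job done as asked, in the order asked, and still so for the second after the job is handed in, with the robot touching nothing.
Of carton_1, carton_2, carton_3 only 2 to 3 are there at a start; the rules pass over those that are not, and their reading is None.
Of carton_4, carton_5, carton_6 only 2 to 3 are there at a start; the rules pass over those that are not, and their reading is None.
At some moment in a run one of carton_1, carton_2, carton_3 may be knocked a few centimetres aside while the robot is not near it.
It also fails if it takes over 210 s, if anything falls off the work surface, if the arm or the gripper's body presses on something with over 40 N, if the wrist force passes 120 N, or if a joint passes its speed limit or range.

### The arm

A 7-joint arm with a two-finger parallel gripper is mounted at the origin on a cart in front of the work surface, level with it; the furniture and walls round the work are solid. World frame = base frame: x ahead of the robot, y to its left, z up, the work surface at z = 0. Lengths are in m, angles in rad, forces in N, time in s.
With the tool pointing down it reaches from about 0.4 to 0.85 m from the base axis. Payload 10.4 kg.
Tool frame: the origin (TCP) lies on the centre line of the jaws, within the pads' length; the fingertips stand r.finger_overhang ahead of it and the grasp point (between the pads) lies 5 mm behind it (r.finger_overhang is the distance from the TCP to the fingertips, in m); z points along the fingers, y is the line along which they close (so a half turn about z gives the same grasp; the last joint's range is limited). The gripper opens to 87 mm and grips with 3 to 60 N. Pads are 19 mm wide; open, the fingers measure 117 mm over their backs; the gripper's body (75 mm by 190 mm) begins 51 mm behind the grasp point.
Start: joints at [1.319, 0.332, -0.065, 1.46, 0.022, 1.35, -0.088], TCP at [0.142, -0.609, 0.237] pointing down, gripper open.
Joint ranges: [-2.6, 2.6], [-0.5, 2.12], [-1.47, 1.34], [0.16, 2.42], [-1.27, 4.41], [0.06, 2.06], [-2.6, 2.6]. Speed limits (rad/s): [2.22, 2.22, 2.79, 2.79, 3.14, 3.14, 3.14].

### API

Orientations are given as a unit quaternion [x, y, z, w].
In Python, from bench import read_state, viewer, r gives the robot as it stands.
- The arm moves only by the tool carry_out, never from a script. Its argument "moves" is a list of rows, each a list of 6 numbers: the shift along the tool's x, y, z in units of 40 mm (1.0 is 40 mm), then the turn, a rotation vector about the tool's x, y, z in units of 8 degrees (1.0 is 8 degrees). A call has 1 to 20 rows; each row shifts and turns the commanded pose from where the row before left it, along the tool's axes as they then stand; what a row does not reach is not made up. A row lasts 1/8 s, in which the tool goes at most 62.5 mm and 10.7 degrees, less where a joint would pass 70% of its speed; a pose out of reach is approached as far as the arm can. A call is refused whole if a number of a shift passes 1 or a number of a turn 1, either way. A call with a gripper value outside its range is refused whole. "fingers" is the finger opening in mm, from 0 to 87, set as the call begins (left out, the last holds). The fingers move at their own pace and stop on an object; "force" is the grip in N (left out, the last holds). Time passes only in rows, so rows that do not move let the fingers close. It gives the time, the measured TCP pose, the force, the opening and the grip force at its end, in the units of the state.
- read_state(): the state, without advancing time (a new reading comes with each control period).
- viewer.camera(name): name is "side" or "top" or "wrist"; returns a dict with "pixels" (420x560x3 uint8, red, green, blue), "range_z" (420x560 float32, m along the optical axis (not along the pixel's ray), 0 where there is no reading), "fx", "fy", "cx", "cy" (pixels), "xyz" and "orientation" of the camera in the world. Camera axes: x right, y down, z forward; pixel columns grow to the right and rows downward; lengths in m; the calibration is good to about 2 mm. A picture is of the moment at which its call begins.
- r.close_job(): hands the job in; it is judged then, once.
The state is a dict: "time": time; "joint_positions": joint angles; "joint_vel": joint speeds; "joint_torque": joint torques, N m; "ee_pos": TCP position; "eef_rot": TCP orientation; "ft_force": force on the tool from outside, world axes, zero at the start; "torque": the same for the moment, N m; "width": finger opening in m; "grip_force": force on a finger pad.
Only numpy, scipy, OpenCV 4.12 (cv2) and the standard library are available. Lean on these libraries where they do the work, as an engineer would, in place of code of your own. Each camera call takes 0.05 s, during which the arm holds its last target. There are 200 camera calls.

## Working session

There is one attempt and no reset: what is moved stays moved. The work goes in short steps, Python scripts to look and compute and a tool call to move; the robot and the scene stay as the last step left them, time stands still between calls to the robot, and variables do not carry over. Pictures are saved under pics/ and viewed, at most 14 in all, crops included, and the job is handed in when it is done.

Besides the shell and the picture viewer there is one more tool, called after "Call:" by a JSON object that holds its "op" and its "data", one argument or row to a line. carry_out: Moves the arm, as the interface text tells. Its arguments: {"type":"object","properties":{"moves":{"type":"array","items":{"type":"array","items":{"type":"number"}}},"fingers":{"type":"number"},"force":{"type":"number"}},"required":["moves"]}

```bash
ls; mkdir -p pics; cat > h.py <<'E'
import numpy as np, cv2
from scipy.spatial.transform import Rotation as R
from bench import read_state, viewer, r
def cam(n):
    c=viewer.camera(n); c['R']=R.from_quat(c['orientation']).as_matrix(); return c
def cloud(c):
    z=c['range_z']; v,u=np.mgrid[:z.shape[0],:z.shape[1]]
    p=np.stack([(u-c['cx'])/c['fx']*z,(v-c['cy'])/c['fy']*z,z],-1)
    w=p@c['R'].T+np.array(c['xyz']); w[z==0]=np.nan; return w
def save(c,n): cv2.imwrite('pics/'+n,cv2.cvtColor(c['pixels'],cv2.COLOR_RGB2BGR))
E
python3 - <<'E'
from h import *
s=read_state(); print({k:np.round(v,3) for k,v in s.items()}, r.finger_overhang)
for n in('top','side'):
    c=cam(n); save(c,n+'0.png'); np.savez(n+'0.npz',w=cloud(c),px=c['pixels']); print(n,np.round(c['xyz'],3),np.round(c['R'],3),c['fx'])
E
```

```text
pics
{'time': np.float64(0.0), 'joint_positions': array([ 1.319,  0.333, -0.065,  1.461,  0.022,  1.35 , -0.088]), 'joint_vel': array([ 0.001, -0.001,  0.   ,  0.001, -0.001, -0.002,  0.001]), 'joint_torque': array([ 0.0000e+00, -6.2325e+01,  2.5000e-02, -3.8991e+01, -6.1000e-02,
        4.0000e-02,  0.0000e+00]), 'ee_pos': array([ 0.142, -0.608,  0.236]), 'eef_rot': array([ 0.993,  0.114, -0.   , -0.001]), 'ft_force': array([-0.141,  0.767, -0.306]), 'torque': array([-0.008, -0.032, -0.006]), 'grip_force': np.float64(0.0), 'width': np.float64(0.087)} 0.014
top [0.378 0.075 1.486] [[ 0.012 -0.994  0.109]
 [-1.    -0.011  0.003]
 [-0.001 -0.109 -0.994]] 479.2654987292297
side [ 0.521 -1.382  1.092] [[ 1.    -0.016  0.006]
 [-0.014 -0.574  0.819]
 [-0.009 -0.819 -0.574]] 538.0666926175214
```

View pics/top0.png

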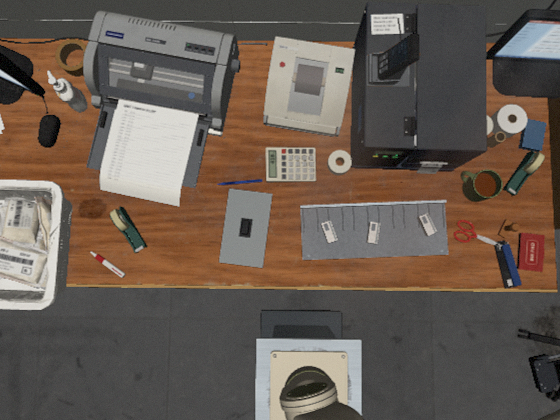

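View pics/side0.png

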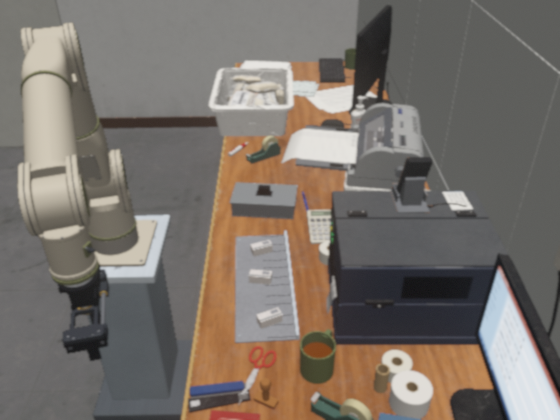

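The top view shows the lidded box at about (246,228) with its knob, the board at (374,230) and three cartons on it at (329,232), (374,232) and (428,224). There is bare desk at about (182,240). The side view agrees. Next I measure these.

```bash
cat >> h.py <<'E'
def rect(w,m,rev=True):
    p=w[m][:,:2]; (cx,cy),(a,b),_=q=cv2.minAreaRect((p*1000).astype(np.float32))
    bp=cv2.boxPoints(q); e=[bp[1]-bp[0],bp[2]-bp[1]]; l=max(e,key=np.linalg.norm)
    return np.round([cx,cy,max(a,b),min(a,b),np.degrees(np.arctan2(l[1],l[0]))%180],1), round(float(np.nanmedian(w[m][:,2]))*1000,1), int(m.sum())
def blobs(w,zlo,zhi,box,mn=30):
    m=(w[...,2]>zlo)&(w[...,2]<zhi)&(w[...,0]>box[0])&(w[...,0]<box[1])&(w[...,1]>box[2])&(w[...,1]<box[3])
    n,l,st,_=cv2.connectedComponentsWithStats(m.astype(np.uint8))
    return [rect(w,l==i) for i in range(1,n) if st[i,4]>=mn]
E
python3 - <<'E'
from h import *
d=np.load('top0.npz'); w=d['w']
print('desk z',np.nanmedian(w[240:260,160:200,2]))
print('lid',blobs(w,.045,.075,(.3,.7,0,.3)))
print('knob',blobs(w,.077,.11,(.3,.7,0,.3),5))
print('cartons',blobs(w,.026,.05,(.3,.56,-.5,-.05)))
print('rail',blobs(w,.015,.03,(.4,.65,-.5,-.02),20))
print('board',blobs(w,.003,.05,(.3,.56,-.5,.02),500))
print('tape etc', blobs(w,.01,.12,(.3,.6,.25,.7),15))
for u,v in [(160,205),(160,270),(215,240),(185,208)]: print(u,v,np.round(w[v,u],3))
E
python3 - <<'E'
import cv2
i=cv2.imread('pics/top0.png')[180:280,205:460]
cv2.imwrite('pics/c0.png',cv2.resize(i,None,fx=3.1,fy=3.1,interpolation=cv2.INTER_CUBIC))
E
```

```text
desk z -0.0003957258531479546
lid [(array([480.4, 194.5, 224.5, 132.4, 173.6]), 60.5, 3191)]
knob [(array([480.1, 194.3,  42.1,  22.1, 173.2]), 89.2, 110)]
cartons [(array([ 499. , -356.1,   64. ,   32.1,   24.8]), 33.6, 219), (array([473.5, -59. ,  63.7,  29.6,  15.6]), 33.3, 151), (array([ 471.4, -191.9,   64.2,   30.7,  170.5]), 33.4, 212)]
rail [(array([ 598.2, -482.6,   56.9,   11. ,   26. ]), 22.7, 35), (array([ 562.2, -219.6,  394.8,    8.9,   92.9]), 21.2, 344), (array([ 494.3, -343.4,   62.2,    5.3,   21.8]), 24.7, 37), (array([ 467.1, -181.4,   38. ,   11.6,  173. ]), 24.2, 22)]
board [(array([ 466.1, -204.8,  449.1,  187.8,   90. ]), 7.1, 6149)]
tape etc [(array([571. , 508.4, 251.2,  57.3,  90. ]), 74.8, 1003), (array([599. , 357.7,  30.9,   7.1,  78.8]), 91.0, 19), (array([462.4, 260.3, 175.6,  21.3, 179.2]), 60.6, 249), (array([472.5, 555.4, 148.5,  39.8,  32.9]), 34.5, 654), (array([367.7, 619.6, 125.3,  16.6,  55.7]), 14.8, 184)]
160 205 [0.552 0.465 0.003]
160 270 [ 0.351  0.459 -0.002]
215 240 [ 0.445  0.292 -0.005]
185 208 [ 0.544  0.388 -0.002]
```

View pics/c0.png

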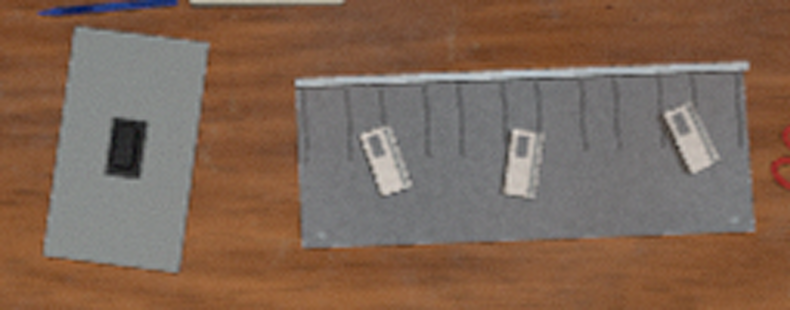

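The crop confirms the yaws. The board rail runs from about (297,82) to (748,66), and the lid's near and far edges are clear. Now I fit the board exactly, check the spot for the lid, and write a move planner.

```bash
cat >> h.py <<'E'
def plan(wps,start=None):
    """wps: (x,y,z[m],yaw deg,n). translation rows at constant yaw (levelled), then rotation rows."""
    s=read_state(); p=np.array(s['ee_pos']); Rm=R.from_quat(s['eef_rot']).as_matrix()
    if start is not None: p=np.array(start[:3]); Rm=Rw(start[3])
    for x,y,z,yaw,n in wps:
        d=Rm.T@(np.array([x,y,z])-p)/.04
        if np.abs(d).max()>.004: print(n,'x',np.round(d/n,3).tolist(),'0 0 0')
        t=R.from_matrix(Rm.T@Rw(yaw)).as_rotvec(degrees=True)/8
        if np.abs(t).max()>.02:
            k=int(np.ceil(np.abs(t).max())); print(k,'x 0 0 0',np.round(t/k,3).tolist())
        p=np.array([x,y,z]); Rm=Rw(yaw)
def Rw(yaw):
    c,s=np.cos(np.radians(yaw)),np.sin(np.radians(yaw)); return np.array([[c,s,0],[s,-c,0],[0,0,-1.]])
E
python3 - <<'E'
from h import *
d=np.load('top0.npz'); w=d['w']; px=d['px']
m=(w[...,2]>.003)&(w[...,2]<.026)
print('board',[b for b in blobs(w,.0035,.04,(.3,.62,-.45,.06),1000)])
m=(w[...,2]>.0155)&(w[...,2]<.026)&(w[...,0]>.535)&(w[...,0]<.6)&(w[...,1]>-.44)&(w[...,1]<.03)
print('rail',rect(w,m)); 
for u in (150,170,183,200): 
    print(u,[(v,*np.round(w[v,u]*1000).astype(int).tolist()) for v in (198,202,205,209,280,284,288,292)])
plan([(.50,-.30,.25,13,20),(.480,.194,.2,173.4,14),(.480,.194,.079,173.4,6)])
E
```

```text
board [(array([ 483.1, -198.8,  463.4,  183.6,   93.4]), 7.5, 6199)]
rail (array([ 560.8, -193.7,  446.8,    9.2,   92.7]), 20.9, 357)
150 [(198, 565, 480, 63), (202, 561, 498, 0), (205, 552, 498, -2), (209, 539, 497, 0), (280, 320, 487, 1), (284, 308, 487, -1), (288, 254, 697, -760), (292, 235, 697, -761)]
170 [(198, 565, 418, 73), (202, 554, 419, 65), (205, 552, 434, 3), (209, 540, 434, 3), (280, 321, 427, -2), (284, 308, 426, 0), (288, 255, 604, -757), (292, 236, 605, -764)]
183 [(198, 575, 395, -1), (202, 562, 394, 1), (205, 553, 394, 1), (209, 541, 395, -4), (280, 321, 386, 2), (284, 309, 385, 5), (288, 297, 385, 0), (292, 237, 545, -765)]
200 [(198, 576, 342, -3), (202, 562, 340, 5), (205, 554, 341, -1), (209, 541, 341, -2), (280, 322, 334, 1), (284, 310, 333, 1), (288, 297, 334, -6), (292, 238, 464, -757)]
20 x [0.524, -0.274, -0.017] 0 0 0
14 x [0.164, -0.868, 0.089] 0 0 0
21 x 0 0 0 [-0.0, -0.0, -0.955]
6 x [0.0, 0.0, 0.504] 0 0 0
```

Call:
{"op": "carry_out", "data": {
  "moves": [
    [0.524,-0.274,-0.017,0,0,0],
    [0.524,-0.274,-0.017,0,0,0],
    [0.524,-0.274,-0.017,0,0,0],
    [0.524,-0.274,-0.017,0,0,0],
    [0.524,-0.274,-0.017,0,0,0],
    [0.524,-0.274,-0.017,0,0,0],
    [0.524,-0.274,-0.017,0,0,0],
    [0.524,-0.274,-0.017,0,0,0],
    [0.524,-0.274,-0.017,0,0,0],
    [0.524,-0.274,-0.017,0,0,0],
    [0.524,-0.274,-0.017,0,0,0],
    [0.524,-0.274,-0.017,0,0,0],
    [0.524,-0.274,-0.017,0,0,0],
    [0.524,-0.274,-0.017,0,0,0],
    [0.524,-0.274,-0.017,0,0,0],
    [0.524,-0.274,-0.017,0,0,0],
    [0.524,-0.274,-0.017,0,0,0],
    [0.524,-0.274,-0.017,0,0,0],
    [0.524,-0.274,-0.017,0,0,0],
    [0.524,-0.274,-0.017,0,0,0]
  ],
  "fingers": 60,
  "force": 25
}}

```text
time: 2.6
ee_pos: [0.5011, -0.2982, 0.2501]
eef_rot: [0.993, 0.115, -0.0, -0.0]
ft_force: [0.5, 0.3, -0.3]
width: 0.06
grip_force: 0.0
```

Call:
{"op": "carry_out", "data": {
  "moves": [
    [0.164,-0.868,0.089,0,0,0],
    [0.164,-0.868,0.089,0,0,0],
    [0.164,-0.868,0.089,0,0,0],
    [0.164,-0.868,0.089,0,0,0],
    [0.164,-0.868,0.089,0,0,0],
    [0.164,-0.868,0.089,0,0,0],
    [0.164,-0.868,0.089,0,0,0],
    [0.164,-0.868,0.089,0,0,0],
    [0.164,-0.868,0.089,0,0,0],
    [0.164,-0.868,0.089,0,0,0],
    [0.164,-0.868,0.089,0,0,0],
    [0.164,-0.868,0.089,0,0,0],
    [0.164,-0.868,0.089,0,0,0],
    [0.164,-0.868,0.089,0,0,0],
    [0,0,0,0,0,0]
  ]
}}

```text
time: 4.47
ee_pos: [0.4777, 0.1978, 0.2]
eef_rot: [0.993, 0.117, -0.0, -0.0]
ft_force: [0.2, -0.1, 0.5]
width: 0.0601
grip_force: 0.0
```

Call:
{"op": "carry_out", "data": {
  "moves": [
    [0,0,0,0,0,-1],
    [0,0,0,0,0,-1],
    [0,0,0,0,0,-1],
    [0,0,0,0,0,-1],
    [0,0,0,0,0,-1],
    [0,0,0,0,0,-1],
    [0,0,0,0,0,-1],
    [0,0,0,0,0,-1],
    [0,0,0,0,0,-1],
    [0,0,0,0,0,-1],
    [0,0,0,0,0,-1],
    [0,0,0,0,0,-1],
    [0,0,0,0,0,-1],
    [0,0,0,0,0,-1],
    [0,0,0,0,0,-1],
    [0,0,0,0,0,-1],
    [0,0,0,0,0,-1],
    [0,0,0,0,0,-1],
    [0,0,0,0,0,-1],
    [0,0,0,0,0,-1]
  ]
}}

```text
time: 6.98
ee_pos: [0.4791, 0.1937, 0.2001]
eef_rot: [0.058, 0.998, -0.001, 0.0]
ft_force: [-0.3, 0.1, -0.2]
width: 0.0598
grip_force: 0.0
```

```bash
python3 - <<'E'
from h import *
s=read_state(); print(np.round(s['ee_pos'],4),np.round(s['joint_positions'],2),s['time'])
c=cam('wrist'); save(c,'w0.png'); w=cloud(c)
print('knob',blobs(w,.077,.11,(.3,.7,0,.4),5)); print('lid',blobs(w,.045,.075,(.3,.7,0,.4),100))
plan([(.480,.194,.2,173.4,2),(.480,.194,.079,173.4,6)])
E
```

```text
[0.4791 0.1937 0.2001] [ 0.53  0.3  -1.15  1.75  0.29  1.28  0.76] 6.975
knob [(array([480.1, 193.8,  41.2,  21.9, 173. ]), 91.4, 1416), (array([569.1, 393.8,  19.5,  12. ,   1.2]), 81.8, 217)]
lid [(array([474.2, 194.4, 210.6, 132.3, 173.5]), 61.8, 33050), (array([551.1, 395.1,  15.8,   9.6, 177.9]), 69.2, 191)]
2 x [-0.01, 0.006, 0.001] 0 0 0
1 x 0 0 0 [-0.009, 0.0, 0.043]
6 x [0.0, 0.0, 0.504] 0 0 0
```

Call:
{"op": "carry_out", "data": {
  "moves": [
    [-0.02,0,0.5,0,0,0],
    [0,0,0.5,0,0,0],
    [0,0,0.5,0,0,0],
    [0,0,0.5,0,0,0],
    [0,0,0.5,0,0,0],
    [0,0,0.5,0,0,0],
    [0,0,0.02,0,0,0],
    [0,0,0,0,0,0]
  ]
}}

```text
time: 8.02
ee_pos: [0.4805, 0.1943, 0.0798]
eef_rot: [0.06, 0.998, 0.0, 0.0]
ft_force: [0.2, 0.2, -0.5]
width: 0.0599
grip_force: 0.0
```

Call:
{"op": "carry_out", "data": {
  "moves": [
    [0,0,0,0,0,0],
    [0,0,0,0,0,0],
    [0,0,0,0,0,0],
    [0,0,0,0,0,0],
    [0,0,0,0,0,0],
    [0,0,0,0,0,0],
    [0,0,0,0,0,0],
    [0,0,0,0,0,0]
  ],
  "fingers": 0,
  "force": 30
}}

```text
time: 9.02
ee_pos: [0.4803, 0.1939, 0.0795]
eef_rot: [0.06, 0.998, -0.0, 0.0]
ft_force: [-0.3, 0.0, 1.6]
width: 0.0219
grip_force: 30.0
```

Call:
{"op": "carry_out", "data": {
  "moves": [
    [0,0,-0.2,0,0,0],
    [0,0,-0.3,0,0,0],
    [0,0,-0.5,0,0,0],
    [0,0,-0.5,0,0,0],
    [0,0,-0.5,0,0,0],
    [0,0,0,0,0,0]
  ]
}}

```text
time: 9.78
ee_pos: [0.4812, 0.1943, 0.1613]
eef_rot: [0.06, 0.998, 0.0, 0.001]
ft_force: [1.1, 0.0, -2.2]
width: 0.0219
grip_force: 30.0
```

```bash
python3 - <<'E'
from h import *
s=read_state(); print(np.round(s['ee_pos'],4),s['width'],s['ft_force'],np.round(s['joint_positions'],2))
plan([(.43,.372,.16,173.4,10),(.43,.372,.16,179.5,1),(.43,.372,.029,179.5,8)])
E
```

```text
[0.4812 0.1943 0.1613] 0.02188673943991435 [ 1.0615869   0.03472376 -2.24446105] [ 0.49  0.35 -1.12  1.8   0.34  1.21  0.72]
10 x [0.181, 0.426, 0.003] 0 0 0
1 x 0 0 0 [0.005, 0.021, -0.039]
1 x 0 0 0 [0.0, 0.0, -0.763]
8 x [0.0, 0.0, 0.409] 0 0 0
```

Call:
{"op": "carry_out", "data": {
  "moves": [
    [0.181,0.426,0,0,0,0],
    [0.181,0.426,0,0,0,0],
    [0.181,0.426,0,0,0,0],
    [0.181,0.426,0,0,0,0],
    [0.181,0.426,0,0,0,0],
    [0.181,0.426,0,0,0,0],
    [0.181,0.426,0,0,0,0],
    [0.181,0.426,0,0,0,0],
    [0.181,0.426,0,0,0,0],
    [0.181,0.426,0,0,0,0],
    [0,0,0,0,0,-0.76],
    [0,0,0.5,0,0,0],
    [0,0,0.5,0,0,0],
    [0,0,0.5,0,0,0],
    [0,0,0.5,0,0,0],
    [0,0,0.5,0,0,0],
    [0,0,0.3,0,0,0],
    [0,0,0.2,0,0,0],
    [0,0,0,0,0,0]
  ]
}}

```text
time: 12.15
ee_pos: [0.4288, 0.3719, 0.0392]
eef_rot: [0.007, 1.0, -0.0, -0.0]
ft_force: [0.4, -0.2, -0.8]
width: 0.0223
grip_force: 30.0
```

Call:
{"op": "carry_out", "data": {
  "moves": [
    [0,0,0.1,0,0,0],
    [0,0,0.1,0,0,0],
    [0,0,0.07,0,0,0],
    [0,0,0,0,0,0]
  ]
}}

```text
time: 12.65
ee_pos: [0.429, 0.3718, 0.0295]
eef_rot: [0.007, 1.0, -0.0, 0.0]
ft_force: [-2.5, -5.0, 10.1]
width: 0.0218
grip_force: 30.0
```

Lid down. I release it, rise, and move to above the box to look.

Call:
{"op": "carry_out", "data": {
  "moves": [
    [0,0,0,0,0,0],
    [0,0,0,0,0,0],
    [0,0,0,0,0,0],
    [0,0,-0.5,0,0,0],
    [0,0,-1,0,0,0],
    [0,0,-1,0,0,0],
    [0,0,-1,0,0,0],
    [0,0,-1,0,0,0],
    [-0.12,-0.5,0,0,0,1],
    [-0.12,-0.5,0,0,0,0],
    [-0.12,-0.5,0,0,0,0],
    [-0.12,-0.5,0,0,0,0],
    [-0.12,-0.5,0,0,0,0],
    [-0.12,-0.5,0,0,0,0],
    [-0.12,-0.5,0,0,0,0],
    [-0.12,-0.5,0,0,0,0],
    [-0.12,-0.5,0,0,0,0],
    [0,0,0,0,0,0]
  ],
  "fingers": 45
}}

```text
time: 14.9
ee_pos: [0.4471, 0.1868, 0.2095]
eef_rot: [0.078, 0.997, -0.001, 0.001]
ft_force: [-0.2, 0.0, -0.9]
width: 0.0451
grip_force: 0.0
```

Call:
{"op": "carry_out", "data": {
  "moves": [
    [0,0,0,0,0,1],
    [0,0,0,0,0,1],
    [0,0,0,0,0,1],
    [0,0,0,0,0,1],
    [0,0,0,0,0,1],
    [0,0,0,0,0,1],
    [0,0,0,0,0,1],
    [0,0,0,0,0,1],
    [0,0,0,0,0,1],
    [0,0,0,0,0,1],
    [0,0,0,0,0,1],
    [0,0,0,0,0,0]
  ]
}}

```text
time: 16.4
ee_pos: [0.4465, 0.1891, 0.2092]
eef_rot: [0.747, 0.665, 0.0, 0.0]
ft_force: [0.0, -0.6, -0.1]
width: 0.0446
grip_force: 0.0
```

```bash
python3 - <<'E'
from h import *
s=read_state(); print(np.round(s['ee_pos'],4),s['width'],np.round(s['joint_positions'],2))
t=cam('top'); w=cloud(t)
print('cartons board',blobs(w,.026,.05,(.3,.56,-.5,-.03)))
print('lid',blobs(w,.007,.016,(.3,.56,.28,.46),200))
c=cam('wrist'); w=cloud(c); save(c,'w1.png')
print('box cart',blobs(w,.025,.039,(.3,.7,0.05,.4),200)); print('rim',blobs(w,.05,.06,(.3,.7,0,.4),300))
E
```

```text
[0.4465 0.1891 0.2092] 0.04464580174402522 [ 0.45  0.13 -0.99  1.82  0.12  1.25 -0.7 ]
cartons board [(array([ 499. , -356.6,   64.2,   31.2,   23.6]), 33.6, 217), (array([473.1, -56.8,  63.5,  30.8,  18.5]), 33.2, 212), (array([ 471.7, -192.1,   64.7,   30.4,  171.3]), 33.3, 209)]
lid [(array([427.4, 373.7, 225. , 132.5,   0. ]), 10.9, 2076)]
box cart [(array([480.5, 192.7, 209.3, 115.8, 173.5]), 32.0, 2075), (array([418. , 198.4,  64.2,  30.5, 169.7]), 32.8, 2050), (array([540.4, 180.2,  64.5,  30.2, 173.3]), 32.7, 2048), (array([664.1, 118. ,  72.9,  41.1,   2.5]), 27.1, 2192)]
rim [(array([480.2, 193.8, 216.5, 124.1, 173.5]), 56.2, 4333)]
```

View pics/w1.png

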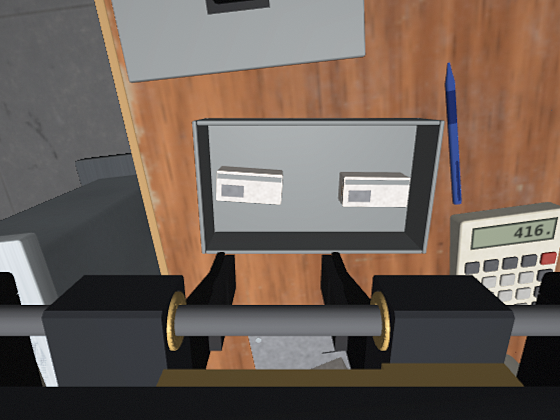

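The lid lies flat at (427,374) mm. The box at pixels (200-440,120-250) holds two cartons, at (418,198) and (540,180) mm. They lie along box x rather than across it as the text says. I line up the board cartons first, starting with a closer look.

```bash
python3 - <<'E'
from h import *
plan([(.43,-.19,.33,2.7,12)])
E
```

```text
12 x [-0.788, 0.056, -0.252] 0 0 0
11 x 0 0 0 [0.0, -0.0, 0.918]
```

Call:
{"op": "carry_out", "data": {
  "moves": [
    [-0.788,0.056,-0.252,0,0,0],
    [-0.788,0.056,-0.252,0,0,0],
    [-0.788,0.056,-0.252,0,0,0],
    [-0.788,0.056,-0.252,0,0,0],
    [-0.788,0.056,-0.252,0,0,0],
    [-0.788,0.056,-0.252,0,0,0],
    [-0.788,0.056,-0.252,0,0,0],
    [-0.788,0.056,-0.252,0,0,0],
    [-0.788,0.056,-0.252,0,0,0],
    [-0.788,0.056,-0.252,0,0,0],
    [-0.788,0.056,-0.252,0,0,0],
    [-0.788,0.056,-0.252,0,0,0]
  ]
}}

```text
time: 18.0
ee_pos: [0.4287, -0.1916, 0.3301]
eef_rot: [0.747, 0.665, -0.0, 0.0]
ft_force: [1.2, -0.3, 0.1]
width: 0.0449
grip_force: 0.0
```

Call:
{"op": "carry_out", "data": {
  "moves": [
    [0,0,0,0,0,0.918],
    [0,0,0,0,0,0.918],
    [0,0,0,0,0,0.918],
    [0,0,0,0,0,0.918],
    [0,0,0,0,0,0.918],
    [0,0,0,0,0,0.918],
    [0,0,0,0,0,0.918],
    [0,0,0,0,0,0.918],
    [0,0,0,0,0,0.918],
    [0,0,0,0,0,0.918],
    [0,0,0,0,0,0.918],
    [0,0,0,0,0,0]
  ]
}}

```text
time: 19.5
ee_pos: [0.4288, -0.1907, 0.3297]
eef_rot: [1.0, 0.023, 0.0, 0.0]
ft_force: [-0.8, -1.1, -0.0]
width: 0.0447
grip_force: 0.0
```

```bash
python3 - <<'E'
from h import *
s=read_state(); print(np.round(s['ee_pos'],4),np.round(s['joint_positions'],2))
c=cam('wrist'); w=cloud(c); save(c,'w2.png'); np.savez('w2.npz',w=w,px=c['pixels'])
print('cartons',blobs(w,.028,.045,(.3,.55,-.5,.1),200))
m=(w[...,2]>.017)&(w[...,2]<.026)&(w[...,0]>.53)&(w[...,0]<.6)&(w[...,1]>-.44)&(w[...,1]<.04)
print('rail',rect(w,m)); print(np.nanmedian(w[...,2][(w[...,2]>.003)&(w[...,2]<.012)]))
E
```

```text
[ 0.4288 -0.1907  0.3297] [ 0.92 -0.02 -0.58  1.67 -0.01  1.49 -1.19]
cartons [(array([ 499.3, -356.9,   64.5,   30.8,   24.1]), 34.7, 1340), (array([473.6, -57.7,  64.7,  30.7,  19.8]), 34.9, 1290), (array([ 472.2, -192.5,   64.2,   30. ,  171.6]), 34.8, 1209)]
rail (array([ 545.1, -195.2,  449. ,   41.9,   92.5]), 22.6, 2765)
0.00688384439477796
```

View pics/w2.png

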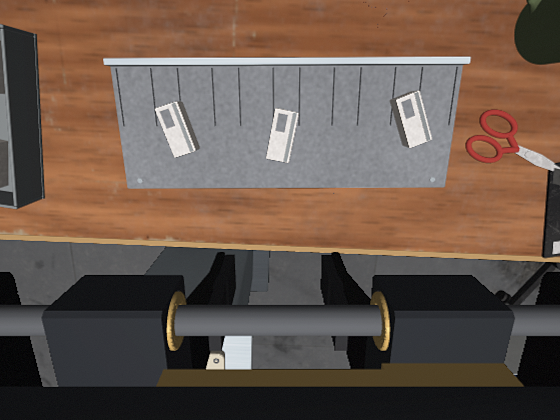

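The three cartons are at about (176,130), (283,135) and (412,118), and the line pairs and rail are clear. I fit the board pose from the lines and the rail.

```bash
cat >> h.py <<'E'
BC=np.array([.4809,-.1975]); BY=2.7
def b2w(x,y): 
    a=np.radians(BY); return BC+np.array([x*np.cos(a)-y*np.sin(a),x*np.sin(a)+y*np.cos(a)])/1000
def rectify(c,z=.006,s=4,x0=-80,x1=80,y0=-225,y1=225):
    # image: rows board x from x1 down, cols board y from y1 down, s px/mm
    A=np.array(c['R']).T; K=np.array([[c['fx'],0,c['cx']],[0,c['fy'],c['cy']],[0,0,1]])
    P=lambda x,y: K@(A@(np.append(b2w(x,y),z)-np.array(c['xyz'])))
    src=np.float32([(lambda q:q[:2]/q[2])(P(x,y)) for x,y in ((x1,y1),(x1,y0),(x0,y0),(x0,y1))])
    W,H=(y1-y0)*s,(x1-x0)*s
    M=cv2.getPerspectiveTransform(src,np.float32([(0,0),(W,0),(W,H),(0,H)]))
    return cv2.warpPerspective(c['pixels'],M,(W,H))
E
python3 - <<'E'
from h import *
from scipy.signal import find_peaks
c=cam('wrist'); w=cloud(c)
g=cv2.cvtColor(rectify(c),cv2.COLOR_RGB2GRAY).astype(float)
for xa,xb in((64,72),(50,58),(20,28)):
    p=g[int((80-xb)*4):int((80-xa)*4)].mean(0); p=cv2.GaussianBlur(p[None],(0,0),3)[0]; d=cv2.GaussianBlur(p[None],(0,0),20)[0]-p
    k,_=find_peaks(d,height=8,distance=40); print(xa,[(round(225-i/4,1),int(d[i])) for i in k])
m=(w[...,2]>.018)&(w[...,2]<.027)&(w[...,0]>.552-.045*(w[...,1]+.2))&(w[...,0]<.6)&(w[...,1]>-.44)&(w[...,1]<.04)
print('rail',rect(w,m))
E
```

```text
64 [(np.float64(216.8), 39), (np.float64(172.8), 36), (np.float64(138.5), 34), (np.float64(94.5), 34), (np.float64(60.5), 32), (np.float64(16.2), 34), (np.float64(-17.8), 28), (np.float64(-61.8), 34), (np.float64(-96.0), 35), (np.float64(-139.8), 37), (np.float64(-174.0), 41), (np.float64(-218.0), 39)]
50 [(np.float64(216.8), 37), (np.float64(172.8), 39), (np.float64(138.5), 33), (np.float64(94.5), 32), (np.float64(60.5), 34), (np.float64(16.2), 31), (np.float64(-17.5), 33), (np.float64(-61.8), 31), (np.float64(-96.0), 38), (np.float64(-140.0), 41), (np.float64(-174.0), 38), (np.float64(-218.0), 43)]
20 [(np.float64(216.8), 35), (np.float64(173.8), 44), (np.float64(155.8), 21), (np.float64(137.0), 42), (np.float64(94.5), 35), (np.float64(60.2), 32), (np.float64(16.2), 60), (np.float64(-17.8), 36), (np.float64(-61.8), 35), (np.float64(-95.8), 36), (np.float64(-146.2), 44), (np.float64(-165.8), 22), (np.float64(-177.2), 30), (np.float64(-218.0), 39)]
rail (array([ 561.4, -193.7,  449.1,    8.4,   92.7]), 22.6, 2638)
```

```bash
sed -i 's/^BC=.*/BC=np.array([.4815,-.1981]); BY=2.7/' h.py; cat >> h.py <<'E'
PY=[-195,-117,-39,39,117,195]
def place(k,dx=0): return b2w(43+dx,PY[k-1])
E
python3 - <<'E'
from h import *
for k in range(1,7): print(k,np.round(place(k),4))
a,b=place(1,-6),place(1,3)
plan([(.4992,-.3569,.12,24.1,8),(.4992,-.3569,.026,24.1,5),(.4992,-.3569,.026,2.7,1),(*a,.026,2.7,5),(*b,.026,2.7,4)])
E
```

```text
1 [ 0.5336 -0.3909]
2 [ 0.53   -0.3129]
3 [ 0.5263 -0.235 ]
4 [ 0.5226 -0.1571]
5 [ 0.5189 -0.0792]
6 [ 0.5153 -0.0013]
8 x [0.196, 0.529, 0.655] 0 0 0
3 x 0 0 0 [0.0, -0.0, -0.893]
5 x [0.0, 0.0, 0.47] 0 0 0
3 x 0 0 0 [0.0, 0.0, 0.892]
5 x [0.134, 0.178, 0.0] 0 0 0
4 x [0.056, 0.0, 0.0] 0 0 0
```

Call:
{"op": "carry_out", "data": {
  "moves": [
    [0.196,0.529,0.655,0,0,0],
    [0.196,0.529,0.655,0,0,0],
    [0.196,0.529,0.655,0,0,0],
    [0.196,0.529,0.655,0,0,0],
    [0.196,0.529,0.655,0,0,0],
    [0.196,0.529,0.655,0,0,0],
    [0.196,0.529,0.655,0,0,0],
    [0.196,0.529,0.655,0,0,0],
    [0,0,0,0,0,-0.893],
    [0,0,0,0,0,-0.893],
    [0,0,0,0,0,-0.893],
    [0,0,0,0,0,0]
  ],
  "fingers": 48
}}

```text
time: 21.1
ee_pos: [0.4984, -0.3575, 0.1199]
eef_rot: [0.978, 0.207, 0.0, -0.0]
ft_force: [-0.2, -0.2, 1.2]
width: 0.0479
grip_force: 0.0
```

```bash
python3 - <<'E'
from h import *
plan([(.4992,-.3569,.12,24.1,1),(.4992,-.3569,.026,24.1,5)])
E
```

```text
1 x [0.023, -0.005, -0.002] 0 0 0
1 x 0 0 0 [-0.003, -0.001, -0.021]
5 x [0.0, 0.0, 0.47] 0 0 0
```

Call:
{"op": "carry_out", "data": {
  "moves": [
    [0.02,0,0.47,0,0,0],
    [0,0,0.47,0,0,0],
    [0,0,0.47,0,0,0],
    [0,0,0.47,0,0,0],
    [0,0,0.47,0,0,0],
    [0,0,0,0,0,0]
  ]
}}

```text
time: 21.85
ee_pos: [0.4982, -0.3565, 0.0241]
eef_rot: [0.978, 0.207, -0.001, -0.001]
ft_force: [0.6, 0.2, 1.1]
width: 0.0479
grip_force: 0.0
```

Call:
{"op": "carry_out", "data": {
  "moves": [
    [0,0,0,0,0,0],
    [0,0,0,0,0,0],
    [0,0,0,0,0,0],
    [0,0,0,0,0,0],
    [0,0,0,0,0,0],
    [0,0,0,0,0,0]
  ],
  "fingers": 0,
  "force": 8
}}

```text
time: 22.6
ee_pos: [0.4997, -0.3576, 0.0269]
eef_rot: [0.978, 0.206, 0.0, 0.001]
ft_force: [-0.1, 0.5, 5.6]
width: 0.0299
grip_force: 8.0
```

Call:
{"op": "carry_out", "data": {
  "moves": [
    [0,0,0,0,0,0.5],
    [0,0,0,0,0,0.5],
    [0,0,0,0,0,0.5],
    [0,0,0,0,0,0.5],
    [0,0,0,0,0,0.5],
    [0,0,0,0,0,0.18],
    [0.134,0.178,0,0,0,0],
    [0.134,0.178,0,0,0,0],
    [0.134,0.178,0,0,0,0],
    [0.134,0.178,0,0,0,0],
    [0.134,0.178,0,0,0,0],
    [0,0,0,0,0,0]
  ]
}}

```text
time: 24.1
ee_pos: [0.5279, -0.3918, 0.0267]
eef_rot: [1.0, 0.021, 0.0, 0.0]
ft_force: [-1.4, 0.6, 5.4]
width: 0.0298
grip_force: 8.0
```

```bash
python3 - <<'E'
from h import *
s=read_state(); print(np.round(s['ee_pos'],4),s['width'],s['ft_force'],np.round(s['joint_positions'],2))
plan([(*place(1,-6),.026,2.7,1),(*place(1,3),.026,2.7,4)])
E
```

```text
[ 0.5279 -0.3918  0.0267] 0.029774331614791438 [-1.43260055  0.6267029   5.43899296] [ 0.88  0.62 -0.42  1.55  0.28  1.03 -1.15]
1 x [-0.005, -0.016, 0.018] 0 0 0
1 x 0 0 0 [0.001, -0.003, -0.038]
4 x [0.056, 0.0, 0.0] 0 0 0
```

Call:
{"op": "carry_out", "data": {
  "moves": [
    [0.05,-0.01,0,0,0,-0.03],
    [0.05,0,0,0,0,0],
    [0.05,0,0,0,0,0],
    [0.05,0,0,0,0,0],
    [0.03,0,0,0,0,0],
    [0,0,0,0,0,0]
  ]
}}

```text
time: 24.85
ee_pos: [0.5357, -0.3917, 0.0267]
eef_rot: [1.0, 0.023, -0.001, 0.001]
ft_force: [-4.4, -0.7, 7.5]
width: 0.0298
grip_force: 8.0
```

Call:
{"op": "carry_out", "data": {
  "moves": [
    [0,0,0,0,0,0],
    [0,0,0,0,0,0],
    [0,0,0,0,0,0],
    [0,0,-0.5,0,0,0],
    [0,0,-1,0,0,0],
    [0,0,-1,0,0,0],
    [0,0,0,0,0,0]
  ],
  "fingers": 48
}}

```text
time: 25.72
ee_pos: [0.5388, -0.3918, 0.1316]
eef_rot: [1.0, 0.023, 0.003, 0.002]
ft_force: [0.3, 0.1, -0.8]
width: 0.0483
grip_force: 0.0
```

```bash
python3 - <<'E'
from h import *
s=read_state(); print(np.round(s['ee_pos'],4))
w=cloud(cam('top')); print('cartons board',blobs(w,.026,.05,(.3,.56,-.5,.03)))
plan([(.472,-.1924,.12,-8.5,8),(.472,-.1924,.026,-8.5,5),(.472,-.1924,.026,2.7,1),(*place(4,-6),.026,2.7,8),(*place(4,3),.026,2.7,4)])
E
```

```text
[ 0.5388 -0.3918  0.1316]
cartons board [(array([ 508.6, -391. ,   30.4,   12.4,   89.9]), 32.2, 38), (array([473. , -56.9,  63.2,  31.3,  19.6]), 33.7, 212), (array([ 471.6, -191.9,   64.3,   30.7,  170.9]), 33.5, 217)]
8 x [-0.177, -0.631, 0.026] 0 0 0
2 x 0 0 0 [0.009, -0.013, 0.696]
5 x [0.0, 0.0, 0.47] 0 0 0
2 x 0 0 0 [0.0, 0.0, -0.7]
8 x [0.144, -0.103, 0.0] 0 0 0
4 x [0.056, -0.0, 0.0] 0 0 0
```

Call:
{"op": "carry_out", "data": {
  "moves": [
    [-0.177,-0.631,0.02,0,0,0],
    [-0.177,-0.631,0.02,0,0,0],
    [-0.177,-0.631,0.02,0,0,0],
    [-0.177,-0.631,0.02,0,0,0],
    [-0.177,-0.631,0.02,0,0,0],
    [-0.177,-0.631,0.02,0,0,0],
    [-0.177,-0.631,0.02,0,0,0],
    [-0.177,-0.631,0.02,0,0,0],
    [0,0,0,0.01,-0.01,0.7],
    [0,0,0,0.01,-0.01,0.7],
    [0,0,0,0,0,0],
    [0,0,0,0,0,0]
  ]
}}

```text
time: 27.28
ee_pos: [0.4706, -0.1916, 0.1195]
eef_rot: [0.997, -0.074, -0.002, -0.001]
ft_force: [0.5, -0.0, 0.2]
width: 0.0479
grip_force: 0.0
```

```bash
python3 - <<'E'
from h import *
plan([(.472,-.1924,.026,-8.6,5)])
w=cloud(cam('wrist')); print(blobs(w,.028,.045,(.3,.57,-.5,.1),200))
E
```

```text
5 x [0.009, 0.004, 0.467] 0 0 0
1 x 0 0 0 [-0.018, 0.025, 0.02]
[(array([ 534.3, -378.5,   64.5,   10.4,    3.9]), 34.1, 1876), (array([ 472.6, -192.6,   64.6,   30.1,  171.4]), 34.9, 3542), (array([474.1, -57.8,  64.3,  31.4,  20.1]), 34.8, 3452)]
```

Call:
{"op": "carry_out", "data": {
  "moves": [
    [0.03,0,0.47,0,0,0],
    [0.02,0,0.47,0,0,0],
    [0,0,0.47,0,0,0],
    [0,0,0.47,0,0,0],
    [0,0,0.46,0,0,0],
    [0,0,0,0,0,0]
  ]
}}

```text
time: 28.08
ee_pos: [0.4715, -0.1912, 0.0244]
eef_rot: [0.997, -0.075, -0.003, -0.002]
ft_force: [-0.3, -0.7, 0.5]
width: 0.0483
grip_force: 0.0
```

Call:
{"op": "carry_out", "data": {
  "moves": [
    [0,0,0,0,0,0],
    [0,0,0,0,0,0],
    [0,0,0,0,0,0],
    [0,0,0,0,0,0],
    [0,0,0,0,0,0],
    [0,0,0,0,0,0]
  ],
  "fingers": 0,
  "force": 8
}}

```text
time: 28.82
ee_pos: [0.473, -0.192, 0.0267]
eef_rot: [0.997, -0.075, -0.001, -0.001]
ft_force: [-1.4, 0.5, 7.1]
width: 0.0299
grip_force: 8.0
```

Call:
{"op": "carry_out", "data": {
  "moves": [
    [0,0,0,0,0,-0.5],
    [0,0,0,0,0,-0.5],
    [0,0,0,0,0,-0.4],
    [0.144,-0.103,0,0,0,0],
    [0.144,-0.103,0,0,0,0],
    [0.144,-0.103,0,0,0,0],
    [0.144,-0.103,0,0,0,0],
    [0.144,-0.103,0,0,0,0],
    [0.144,-0.103,0,0,0,0],
    [0.144,-0.103,0,0,0,0],
    [0.144,-0.103,0,0,0,0],
    [0,0,0,0,0,0]
  ]
}}

```text
time: 30.32
ee_pos: [0.5175, -0.1569, 0.0266]
eef_rot: [1.0, 0.023, -0.001, -0.001]
ft_force: [-1.3, -0.7, 5.3]
width: 0.0301
grip_force: 8.0
```

```bash
python3 - <<'E'
from h import *
s=read_state(); print(np.round(s['ee_pos'],4),s['width'],s['ft_force'],np.round(s['joint_positions'],2))
plan([(*place(4,-6),.026,2.7,1),(*place(4,3),.026,2.7,4)])
E
```

```text
[ 0.5175 -0.1569  0.0266] 0.030083817347373466 [-1.25744782 -0.72751855  5.27335364] [ 0.68  0.43 -0.55  1.87  0.27  0.92 -1.52]
1 x [-0.023, 0.012, 0.016] 0 0 0
4 x [0.056, -0.0, 0.0] 0 0 0
```

Call:
{"op": "carry_out", "data": {
  "moves": [
    [0.05,0.01,0,0,0,0],
    [0.05,0,0,0,0,0],
    [0.05,0,0,0,0,0],
    [0.05,0,0,0,0,0],
    [0.03,0,0,0,0,0],
    [0,0,0,0,0,0]
  ]
}}

```text
time: 31.08
ee_pos: [0.525, -0.157, 0.0261]
eef_rot: [1.0, 0.023, -0.003, -0.001]
ft_force: [-6.7, -0.9, 8.4]
width: 0.0296
grip_force: 8.0
```

Call:
{"op": "carry_out", "data": {
  "moves": [
    [0,0,0,0,0,0],
    [0,0,0,0,0,0],
    [0,0,0,0,0,0],
    [0,0,-0.5,0,0,0],
    [0,0,-1,0,0,0],
    [0,0,-1,0,0,0],
    [0,0,0,0,0,0]
  ],
  "fingers": 48
}}

```text
time: 31.95
ee_pos: [0.5288, -0.1573, 0.1306]
eef_rot: [1.0, 0.023, 0.002, -0.0]
ft_force: [-0.3, 0.1, 0.4]
width: 0.048
grip_force: 0.0
```

```bash
python3 - <<'E'
from h import *
w=cloud(cam('wrist')); print(blobs(w,.028,.045,(.3,.57,-.5,.1),200))
plan([(.4738,-.0577,.12,20,8),(.4738,-.0577,.026,20,5),(.4738,-.0577,.026,2.7,1),(*place(5,-6),.026,2.7,6),(*place(5,3),.026,2.7,4)])
E
```

```text
[(array([ 523.9, -155.9,   64.5,   30. ,    2.6]), 34.8, 3199), (array([487.8, -52.6,  35.8,  31.6,  20.1]), 34.8, 1459)]
8 x [-0.154, -0.318, 0.027] 0 0 0
3 x 0 0 0 [-0.003, -0.003, -0.723]
5 x [0.0, 0.0, 0.47] 0 0 0
3 x 0 0 0 [0.0, 0.0, 0.721]
6 x [0.159, 0.098, 0.0] 0 0 0
4 x [0.056, -0.0, 0.0] 0 0 0
```

Call:
{"op": "carry_out", "data": {
  "moves": [
    [-0.154,-0.318,0.027,0,0,0],
    [-0.154,-0.318,0.027,0,0,0],
    [-0.154,-0.318,0.027,0,0,0],
    [-0.154,-0.318,0.027,0,0,0],
    [-0.154,-0.318,0.027,0,0,0],
    [-0.154,-0.318,0.027,0,0,0],
    [-0.154,-0.318,0.027,0,0,0],
    [-0.154,-0.318,0.027,0,0,0],
    [0,0,0,0,0,-0.723],
    [0,0,0,0,0,-0.723],
    [0,0,0,0,0,-0.723],
    [0,0,0,0,0,0],
    [0,0,0,0,0,0]
  ]
}}

```text
time: 33.62
ee_pos: [0.4724, -0.0574, 0.1178]
eef_rot: [0.985, 0.172, -0.001, -0.002]
ft_force: [0.5, -0.1, -0.1]
width: 0.0482
grip_force: 0.0
```

```bash
python3 - <<'E'
from h import *
plan([(.4738,-.0577,.026,20,5)])
w=cloud(cam('wrist')); print(blobs(w,.028,.045,(.3,.57,-.5,.1),200))
E
```

```text
5 x [0.007, 0.005, 0.459] 0 0 0
1 x 0 0 0 [-0.025, 0.011, -0.017]
[(array([ 523.6, -155.5,   64.4,   31. ,    2.6]), 34.7, 4019), (array([473.9, -57.6,  64.6,  30. ,  19.9]), 34.9, 3566)]
```

Call:
{"op": "carry_out", "data": {
  "moves": [
    [0.02,0,0.46,0,0,0],
    [0.02,0,0.46,0,0,0],
    [0,0,0.46,0,0,0],
    [0,0,0.46,0,0,0],
    [0,0,0.44,0,0,0],
    [0,0,0,0,0,0]
  ]
}}

```text
time: 34.42
ee_pos: [0.4728, -0.0564, 0.0251]
eef_rot: [0.985, 0.174, -0.002, -0.002]
ft_force: [0.5, -0.2, 0.2]
width: 0.0479
grip_force: 0.0
```

Call:
{"op": "carry_out", "data": {
  "moves": [
    [0,0,0,0,0,0],
    [0,0,0,0,0,0],
    [0,0,0,0,0,0],
    [0,0,0,0,0,0],
    [0,0,0,0,0,0],
    [0,0,0,0,0,0]
  ],
  "fingers": 0,
  "force": 8
}}

```text
time: 35.17
ee_pos: [0.4743, -0.0569, 0.0272]
eef_rot: [0.985, 0.173, -0.001, -0.001]
ft_force: [-1.0, -0.3, 6.4]
width: 0.0299
grip_force: 8.0
```

Call:
{"op": "carry_out", "data": {
  "moves": [
    [0,0,0,0,0,0.5],
    [0,0,0,0,0,0.5],
    [0,0,0,0,0,0.5],
    [0,0,0,0,0,0.5],
    [0,0,0,0,0,0.16],
    [0.159,0.098,0,0,0,0],
    [0.159,0.098,0,0,0,0],
    [0.159,0.098,0,0,0,0],
    [0.159,0.098,0,0,0,0],
    [0.159,0.098,0,0,0,0],
    [0.159,0.098,0,0,0,0],
    [0,0,0,0,0,0]
  ]
}}

```text
time: 36.67
ee_pos: [0.5131, -0.0784, 0.0265]
eef_rot: [1.0, 0.024, -0.001, -0.002]
ft_force: [-0.6, -0.1, 3.7]
width: 0.0296
grip_force: 8.0
```

```bash
python3 - <<'E'
from h import *
s=read_state(); print(np.round(s['ee_pos'],4),s['width'],s['ft_force'],np.round(s['joint_positions'],2))
plan([(*place(5,-6),.026,2.7,1),(*place(5,3),.026,2.7,4)])
E
```

```text
[ 0.5131 -0.0784  0.0265] 0.029626050813090297 [-0.57103079 -0.0758917   3.73972321] [ 0.57  0.39 -0.58  1.92  0.27  0.91 -1.66]
1 x [-0.004, 0.027, 0.014] 0 0 0
1 x 0 0 0 [-0.022, 0.02, 0.007]
4 x [0.056, -0.0, 0.0] 0 0 0
```

Call:
{"op": "carry_out", "data": {
  "moves": [
    [0.05,0.02,0,0,0,0],
    [0.05,0,0,0,0,0],
    [0.05,0,0,0,0,0],
    [0.05,0,0,0,0,0],
    [0.03,0,0,0,0,0],
    [0,0,0,0,0,0]
  ]
}}

```text
time: 37.42
ee_pos: [0.5213, -0.0789, 0.0264]
eef_rot: [1.0, 0.024, -0.002, -0.001]
ft_force: [-4.2, -0.0, 8.3]
width: 0.0302
grip_force: 8.0
```

Call:
{"op": "carry_out", "data": {
  "moves": [
    [0,0,0,0,0,0],
    [0,0,0,0,0,0],
    [0,0,0,0,0,0],
    [0,0,-0.5,0,0,0],
    [0,0,-1,0,0,0],
    [0,0,-1,0,0,0],
    [0,0,-1,0,0,0],
    [0,0,-1,0,0,0],
    [0,0,0,0,0,0]
  ],
  "fingers": 46
}}

```text
time: 38.55
ee_pos: [0.5245, -0.0791, 0.2109]
eef_rot: [1.0, 0.024, 0.002, -0.001]
ft_force: [-0.2, -0.5, -0.1]
width: 0.0462
grip_force: 0.0
```

```bash
python3 - <<'E'
from h import *
w=cloud(cam('wrist')); print(blobs(w,.028,.045,(.3,.57,-.5,.1),200))
plan([(.418,.1984,.2,170,12),(.418,.1984,.022,170,8)])
E
```

```text
[(array([519.6, -77.6,  64.3,  30. ,   2.4]), 34.9, 1931), (array([ 524. , -155.7,   63.9,   30.5,    2.8]), 34.8, 2008)]
12 x [-0.192, -0.588, 0.019] 0 0 0
21 x 0 0 0 [0.0, -0.001, -0.996]
8 x [0.0, 0.0, 0.556] 0 0 0
```

Call:
{"op": "carry_out", "data": {
  "moves": [
    [-0.192,-0.588,0.02,0,0,0],
    [-0.192,-0.588,0.02,0,0,0],
    [-0.192,-0.588,0.02,0,0,0],
    [-0.192,-0.588,0.02,0,0,0],
    [-0.192,-0.588,0.02,0,0,0],
    [-0.192,-0.588,0.02,0,0,0],
    [-0.192,-0.588,0.02,0,0,0],
    [-0.192,-0.588,0.02,0,0,0],
    [-0.192,-0.588,0.02,0,0,0],
    [-0.192,-0.588,0.02,0,0,0],
    [-0.192,-0.588,0.02,0,0,0],
    [-0.192,-0.588,0.02,0,0,0],
    [0,0,0,0,0,-1],
    [0,0,0,0,0,-1],
    [0,0,0,0,0,-1]
  ]
}}

```text
time: 40.48
ee_pos: [0.4161, 0.1993, 0.1975]
eef_rot: [0.972, 0.234, -0.001, -0.001]
ft_force: [0.7, -0.5, 0.0]
width: 0.0461
grip_force: 0.0
```

Call:
{"op": "carry_out", "data": {
  "moves": [
    [0,0,0,0,0,-1],
    [0,0,0,0,0,-1],
    [0,0,0,0,0,-1],
    [0,0,0,0,0,-1],
    [0,0,0,0,0,-1],
    [0,0,0,0,0,-1],
    [0,0,0,0,0,-1],
    [0,0,0,0,0,-1],
    [0,0,0,0,0,-1],
    [0,0,0,0,0,-1],
    [0,0,0,0,0,-1],
    [0,0,0,0,0,-1],
    [0,0,0,0,0,-1],
    [0,0,0,0,0,-1],
    [0,0,0,0,0,-1],
    [0,0,0,0,0,-1],
    [0,0,0,0,0,-1],
    [0,0,0,0,0,-0.9],
    [0,0,0,0,0,0],
    [0,0,0,0,0,0]
  ]
}}

```text
time: 42.98
ee_pos: [0.4168, 0.1987, 0.1978]
eef_rot: [0.089, 0.996, 0.001, -0.001]
ft_force: [-0.6, 0.2, -0.3]
width: 0.0458
grip_force: 0.0
```

```bash
python3 - <<'E'
from h import *
s=read_state(); print(np.round(s['joint_positions'],2))
w=cloud(cam('wrist')); print(blobs(w,.025,.039,(.3,.62,0.05,.3),200))
plan([(.418,.1984,.2,170,1),(.418,.1984,.022,170,8)])
E
```

```text
[ 0.48  0.08 -1.04  1.88  0.07  1.22  0.81]
[(array([373.5, 205.7, 121.8,   0.5,  83.5]), 32.2, 261), (array([437.3, 256.9, 100.3,   0.6, 173.4]), 32.2, 246), (array([421.1, 142. ,  94.3,   0.7, 173.5]), 32.2, 257), (array([418. , 198.3,  64.2,  29.8, 168.9]), 32.8, 2080), (array([520.1, 182. ,  30. ,  23.9,  81.8]), 32.7, 646), (array([583.2, 175.7, 108.6,  19.2,  73.7]), 32.2, 859)]
1 x [-0.027, -0.001, -0.055] 0 0 0
1 x 0 0 0 [0.016, -0.022, -0.025]
8 x [0.0, 0.0, 0.556] 0 0 0
```

Call:
{"op": "carry_out", "data": {
  "moves": [
    [-0.03,0,0.6,0,0,0],
    [0,0,0.6,0,0,0],
    [0,0,0.6,0,0,0],
    [0,0,0.6,0,0,0],
    [0,0,0.5,0,0,0],
    [0,0,0.5,0,0,0],
    [0,0,0.5,0,0,0],
    [0,0,0.45,0,0,0],
    [0,0,0,0,0,0]
  ]
}}

```text
time: 44.15
ee_pos: [0.4172, 0.1984, 0.0229]
eef_rot: [0.088, 0.996, 0.001, -0.003]
ft_force: [0.3, 1.2, -0.2]
width: 0.0461
grip_force: 0.0
```

Call:
{"op": "carry_out", "data": {
  "moves": [
    [0,0,0,0,0,0],
    [0,0,0,0,0,0],
    [0,0,0,0,0,0],
    [0,0,0,0,0,0],
    [0,0,0,0,0,0],
    [0,0,0,0,0,0]
  ],
  "fingers": 0,
  "force": 12
}}

```text
time: 44.9
ee_pos: [0.4185, 0.1987, 0.0245]
eef_rot: [0.088, 0.996, 0.001, -0.001]
ft_force: [-0.9, -0.7, 7.4]
width: 0.0297
grip_force: 12.0
```

Call:
{"op": "carry_out", "data": {
  "moves": [
    [0,0,-0.3,0,0,0],
    [0,0,-0.5,0,0,0],
    [0,0,-0.8,0,0,0],
    [0,0,-0.8,0,0,0],
    [0,0,-0.8,0,0,0],
    [0,0,-0.8,0,0,0],
    [0,0,-0.3,0,0,0],
    [0,0,0,0,0,0]
  ]
}}

```text
time: 45.9
ee_pos: [0.4186, 0.198, 0.1961]
eef_rot: [0.088, 0.996, 0.001, -0.001]
ft_force: [-0.1, -0.4, -1.0]
width: 0.0301
grip_force: 12.0
```

```bash
python3 - <<'E'
from h import *
s=read_state(); print(np.round(s['ee_pos'],4),s['width'],s['ft_force'])
a=place(3,-8)
plan([(*a,.19,182.7,16),(*a,.034,182.7,8)])
E
```

```text
[0.4186 0.198  0.1961] 0.030111198719336558 [-0.05740799 -0.36927677 -1.03076305]
16 x [-0.272, -0.639, 0.008] 0 0 0
2 x 0 0 0 [0.008, -0.006, -0.801]
8 x [0.0, 0.0, 0.488] 0 0 0
```

Call:
{"op": "carry_out", "data": {
  "moves": [
    [-0.272,-0.639,0,0,0,0],
    [-0.272,-0.639,0,0,0,0],
    [-0.272,-0.639,0,0,0,0],
    [-0.272,-0.639,0,0,0,0],
    [-0.272,-0.639,0,0,0,0],
    [-0.272,-0.639,0,0,0,0],
    [-0.272,-0.639,0,0,0,0],
    [-0.272,-0.639,0,0,0,0],
    [-0.272,-0.639,0,0,0,0],
    [-0.272,-0.639,0,0,0,0],
    [-0.272,-0.639,0,0,0,0],
    [-0.272,-0.639,0,0,0,0],
    [-0.272,-0.639,0,0,0,0],
    [-0.272,-0.639,0,0,0,0],
    [-0.272,-0.639,0,0,0,0],
    [-0.272,-0.639,0,0,0,0],
    [0,0,0,0,0,-0.8],
    [0,0,0,0,0,-0.8],
    [0,0,0,0,0,0],
    [0,0,0,0,0,0]
  ]
}}

```text
time: 48.4
ee_pos: [0.5182, -0.2354, 0.1942]
eef_rot: [-0.022, 1.0, 0.002, -0.001]
ft_force: [0.4, 0.4, -0.8]
width: 0.0302
grip_force: 12.0
```

```bash
python3 - <<'E'
from h import *
s=read_state(); print(np.round(s['ee_pos'],4),s['width'],np.round(s['joint_positions'],2))
w=cloud(cam('top')); print(blobs(w,.026,.05,(.3,.56,-.5,.03)))
a=place(3,-8)
plan([(*a,.19,182.7,1),(*a,.034,182.7,8)])
E
```

```text
[ 0.5182 -0.2354  0.1942] 0.03022258934739069 [ 0.94  0.32 -0.71  1.64  0.22  1.27  1.8 ]
[(array([ 525. , -154.7,   68.1,   31.4,    3.7]), 33.4, 214), (array([517.5, -77.4,  62.1,  30. ,   4.1]), 33.2, 208)]
1 x [-0.001, -0.004, 0.108] 0 0 0
1 x 0 0 0 [0.022, -0.018, -0.014]
8 x [0.0, 0.0, 0.488] 0 0 0
```

Call:
{"op": "carry_out", "data": {
  "moves": [
    [0,0,0.6,0,0,0],
    [0,0,0.6,0,0,0],
    [0,0,0.6,0,0,0],
    [0,0,0.6,0,0,0],
    [0,0,0.6,0,0,0],
    [0,0,0.5,0,0,0],
    [0,0,0.3,0,0,0],
    [0,0,0.15,0,0,0],
    [0,0,0.1,0,0,0],
    [0,0,0.08,0,0,0],
    [0,0,0.04,0,0,0],
    [0,0,0,0,0,0]
  ]
}}

```text
time: 49.95
ee_pos: [0.5178, -0.2346, 0.0277]
eef_rot: [-0.024, 1.0, 0.001, -0.001]
ft_force: [0.3, 0.1, -1.1]
width: 0.0301
grip_force: 12.0
```

```bash
python3 - <<'E'
from h import *
s=read_state(); print(np.round(s['ee_pos'],4),s['ft_force'])
plan([(*place(3,3),.0265,182.7,5)])
E
```

```text
[ 0.5178 -0.2346  0.0277] [ 0.32086745  0.12456829 -1.09770708]
5 x [-0.057, -0.004, 0.006] 0 0 0
1 x 0 0 0 [0.021, -0.017, 0.001]
```

Call:
{"op": "carry_out", "data": {
  "moves": [
    [0,0,0.03,0,0,0],
    [-0.05,0,0,0,0,0],
    [-0.05,0,0,0,0,0],
    [-0.05,0,0,0,0,0],
    [-0.05,0,0,0,0,0],
    [-0.05,0,0,0,0,0],
    [-0.04,0,0,0,0,0],
    [0,0,0,0,0,0]
  ],
  "force": 8
}}

```text
time: 50.95
ee_pos: [0.5284, -0.2343, 0.0262]
eef_rot: [-0.023, 1.0, 0.001, -0.002]
ft_force: [-7.5, -0.0, 7.3]
width: 0.0301
grip_force: 8.0
```

Call:
{"op": "carry_out", "data": {
  "moves": [
    [0,0,0,0,0,0],
    [0,0,0,0,0,0],
    [0,0,0,0,0,0],
    [0,0,-0.5,0,0,0],
    [0,0,-1,0,0,0],
    [0,0,-1,0,0,0],
    [0,0,-1,0,0,0],
    [0,0,-1,0,0,0],
    [0,0,0,0,0,0]
  ],
  "fingers": 46
}}

```text
time: 52.08
ee_pos: [0.5317, -0.2346, 0.2111]
eef_rot: [-0.024, 1.0, -0.0, 0.002]
ft_force: [0.1, -0.8, -0.5]
width: 0.0461
grip_force: 0.0
```

```bash
python3 - <<'E'
from h import *
s=read_state(); print(np.round(s['ee_pos'],4))
w=cloud(cam('wrist')); print(blobs(w,.028,.045,(.3,.57,-.5,.1),200))
plan([(.5404,.1804,.2,173.3,12),(.5404,.1804,.022,173.3,8)])
E
```

```text
[ 0.5317 -0.2346  0.2111]
[(array([519.3, -78.9,  64.3,  30.8,   3.1]), 34.8, 2150), (array([ 535.1, -390.7,   64.4,   30.5,    2.5]), 34.7, 2131), (array([ 527.7, -233.7,   64.5,   30. ,    2.6]), 34.8, 1986), (array([ 524.2, -156.6,   64.6,   30.4,    2.5]), 34.8, 2048)]
12 x [-0.061, 0.863, 0.019] 0 0 0
2 x 0 0 0 [0.004, 0.002, 0.589]
8 x [0.0, 0.0, 0.556] 0 0 0
```

Call:
{"op": "carry_out", "data": {
  "moves": [
    [-0.061,0.863,0.02,0,0,0],
    [-0.061,0.863,0.02,0,0,0],
    [-0.061,0.863,0.02,0,0,0],
    [-0.061,0.863,0.02,0,0,0],
    [-0.061,0.863,0.02,0,0,0],
    [-0.061,0.863,0.02,0,0,0],
    [-0.061,0.863,0.02,0,0,0],
    [-0.061,0.863,0.02,0,0,0],
    [-0.061,0.863,0.02,0,0,0],
    [-0.061,0.863,0.02,0,0,0],
    [-0.061,0.863,0.02,0,0,0],
    [-0.061,0.863,0.02,0,0,0],
    [0,0,0,0,0,0.59],
    [0,0,0,0,0,0.59],
    [0,0,0,0,0,0],
    [0,0,0,0,0,0]
  ]
}}

```text
time: 54.12
ee_pos: [0.5392, 0.1805, 0.1976]
eef_rot: [0.058, 0.998, 0.001, -0.002]
ft_force: [-0.0, -0.4, 0.0]
width: 0.0459
grip_force: 0.0
```

```bash
python3 - <<'E'
from h import *
w=cloud(cam('wrist')); print(blobs(w,.025,.039,(.4,.62,0.1,.24),1200))
plan([(.5404,.1804,.2,173.3,1),(.5404,.1804,.022,173.3,8)])
E
```

```text
[(array([540.5, 180. ,  63.9,  29.4, 172.7]), 32.8, 2057)]
1 x [-0.027, 0.001, -0.057] 0 0 0
1 x 0 0 0 [0.017, -0.024, 0.006]
8 x [0.0, 0.0, 0.556] 0 0 0
```

Call:
{"op": "carry_out", "data": {
  "moves": [
    [-0.03,0,0.6,0,0,0],
    [0,0,0.6,0,0,0],
    [0,0,0.6,0,0,0],
    [0,0,0.6,0,0,0],
    [0,0,0.5,0,0,0],
    [0,0,0.5,0,0,0],
    [0,0,0.5,0,0,0],
    [0,0,0.45,0,0,0],
    [0,0,0,0,0,0]
  ]
}}

```text
time: 55.3
ee_pos: [0.5393, 0.1808, 0.0224]
eef_rot: [0.059, 0.998, 0.001, -0.003]
ft_force: [-0.2, 0.2, 0.1]
width: 0.0459
grip_force: 0.0
```

Call:
{"op": "carry_out", "data": {
  "moves": [
    [0,0,0,0,0,0],
    [0,0,0,0,0,0],
    [0,0,0,0,0,0],
    [0,0,0,0,0,0],
    [0,0,0,0,0,0],
    [0,0,0,0,0,0]
  ],
  "fingers": 0,
  "force": 12
}}

```text
time: 56.05
ee_pos: [0.5407, 0.181, 0.0246]
eef_rot: [0.059, 0.998, 0.001, -0.001]
ft_force: [0.1, -1.3, 6.6]
width: 0.0298
grip_force: 12.0
```

Call:
{"op": "carry_out", "data": {
  "moves": [
    [0,0,-0.3,0,0,0],
    [0,0,-0.5,0,0,0],
    [0,0,-0.8,0,0,0],
    [0,0,-0.8,0,0,0],
    [0,0,-0.8,0,0,0],
    [0,0,-0.8,0,0,0],
    [0,0,-0.3,0,0,0],
    [0,0,0,0,0,0]
  ]
}}

```text
time: 57.05
ee_pos: [0.5408, 0.1806, 0.1965]
eef_rot: [0.059, 0.998, 0.001, -0.001]
ft_force: [-0.0, -0.8, -1.2]
width: 0.0299
grip_force: 12.0
```

```bash
python3 - <<'E'
from h import *
s=read_state(); print(np.round(s['ee_pos'],4),s['width'],s['ft_force'])
a=place(2,-8)
plan([(*a,.195,182.7,16)])
E
```

```text
[0.5408 0.1806 0.1965] 0.029937910365829323 [-0.03101226 -0.78957938 -1.16845522]
16 x [-0.061, -0.77, 0.0] 0 0 0
2 x 0 0 0 [0.01, -0.005, -0.589]
```

Call:
{"op": "carry_out", "data": {
  "moves": [
    [-0.061,-0.77,0,0,0,0],
    [-0.061,-0.77,0,0,0,0],
    [-0.061,-0.77,0,0,0,0],
    [-0.061,-0.77,0,0,0,0],
    [-0.061,-0.77,0,0,0,0],
    [-0.061,-0.77,0,0,0,0],
    [-0.061,-0.77,0,0,0,0],
    [-0.061,-0.77,0,0,0,0],
    [-0.061,-0.77,0,0,0,0],
    [-0.061,-0.77,0,0,0,0],
    [-0.061,-0.77,0,0,0,0],
    [-0.061,-0.77,0,0,0,0],
    [-0.061,-0.77,0,0,0,0],
    [-0.061,-0.77,0,0,0,0],
    [-0.061,-0.77,0,0,0,0],
    [-0.061,-0.77,0,0,0,0],
    [0,0,0,0.01,-0.01,-0.59],
    [0,0,0,0,0,-0.59],
    [0,0,0,0,0,0],
    [0,0,0,0,0,0]
  ]
}}

```text
time: 59.55
ee_pos: [0.5214, -0.3133, 0.1937]
eef_rot: [-0.023, 1.0, 0.001, -0.001]
ft_force: [-0.7, 0.4, -0.9]
width: 0.03
grip_force: 12.0
```

```bash
python3 - <<'E'
from h import *
s=read_state(); print(np.round(s['ee_pos'],4),s['width'],np.round(s['joint_positions'],2))
w=cloud(cam('top')); print(blobs(w,.026,.05,(.3,.56,-.5,.03)))
plan([(*place(2,-8),.0275,182.7,1)])
E
```

```text
[ 0.5214 -0.3133  0.1937] 0.030000616615592973 [ 0.99  0.4  -0.67  1.53  0.25  1.3   1.9 ]
[(array([ 524.5, -155.4,   67.5,   31.5,    2.9]), 33.2, 217), (array([ 527. , -232.6,   64.6,   31. ,    1.7]), 33.5, 215), (array([516.6, -93.2,  63.8,  31.3,  21.3]), 33.8, 209)]
1 x [-0.021, -0.01, 4.163] 0 0 0
```

Carton 5 has been knocked aside, now at (517,-93) mm and 21°. I place this one, then mend it.

Call:
{"op": "carry_out", "data": {
  "moves": [
    [0,0,0.6,0,0,0],
    [0,0,0.6,0,0,0],
    [0,0,0.6,0,0,0],
    [0,0,0.6,0,0,0],
    [0,0,0.6,0,0,0],
    [0,0,0.5,0,0,0],
    [0,0,0.3,0,0,0],
    [0,0,0.15,0,0,0],
    [0,0,0.1,0,0,0],
    [0,0,0.08,0,0,0],
    [0,0,0.06,0,0,0],
    [0,0,0,0,0,0]
  ]
}}

```text
time: 61.1
ee_pos: [0.5214, -0.3133, 0.027]
eef_rot: [-0.024, 1.0, 0.001, -0.001]
ft_force: [-0.5, -1.1, -1.0]
width: 0.03
grip_force: 12.0
```

Call:
{"op": "carry_out", "data": {
  "moves": [
    [-0.05,0,0,0,0,0],
    [-0.05,0,0,0,0,0],
    [-0.05,0,0,0,0,0],
    [-0.05,0,0,0,0,0],
    [-0.05,0,0,0,0,0],
    [-0.05,0,0,0,0,0],
    [0,0,0,0,0,0]
  ],
  "force": 8
}}

```text
time: 61.98
ee_pos: [0.5316, -0.3128, 0.0265]
eef_rot: [-0.023, 1.0, 0.001, -0.003]
ft_force: [-6.9, 1.5, 3.9]
width: 0.0303
grip_force: 8.0
```

Call:
{"op": "carry_out", "data": {
  "moves": [
    [0,0,0,0,0,0],
    [0,0,0,0,0,0],
    [0,0,0,0,0,0],
    [0,0,-0.5,0,0,0],
    [0,0,-1,0,0,0],
    [0,0,-1,0,0,0],
    [0,0,-1,0,0,0],
    [0,0,0,0,0,0]
  ],
  "fingers": 46
}}

```text
time: 62.98
ee_pos: [0.5357, -0.3133, 0.1721]
eef_rot: [-0.024, 1.0, -0.001, 0.002]
ft_force: [-1.1, -0.6, -0.7]
width: 0.046
grip_force: 0.0
```

```bash
python3 - <<'E'
from h import *
s=read_state(); print(np.round(s['ee_pos'],4))
w=cloud(cam('wrist')); print(blobs(w,.028,.045,(.3,.57,-.5,.1),200))
plan([(.45,-.10,.2,200,12)])
E
```

```text
[ 0.5357 -0.3133  0.1721]
[(array([517.4, -94.3,  64.8,  31.7,  21.4]), 34.8, 2834), (array([ 534.5, -391. ,   63.8,   30.5,    2.8]), 34.8, 2556), (array([ 531.6, -312. ,   64.9,   29.8,    2. ]), 34.8, 2483), (array([ 527.8, -233.8,   64.9,   30.4,    2.7]), 34.8, 2588), (array([ 524.2, -156.7,   65. ,   31.5,    2.7]), 34.8, 2728)]
12 x [0.155, 0.452, -0.064] 0 0 0
3 x 0 0 0 [-0.003, 0.004, -0.72]
```

Call:
{"op": "carry_out", "data": {
  "moves": [
    [0.01,0.457,0.09,0,0,0],
    [0.01,0.457,0.09,0,0,0],
    [0.01,0.457,0.09,0,0,0],
    [0.01,0.457,0.09,0,0,0],
    [0.01,0.457,0.09,0,0,0],
    [0.01,0.457,0.09,0,0,0],
    [0.01,0.457,0.09,0,0,0],
    [0.01,0.457,0.09,0,0,0],
    [0.01,0.457,0.09,0,0,0],
    [0.01,0.457,0.09,0,0,0],
    [0.01,0.457,0.09,0,0,0],
    [0.01,0.457,0.09,0,0,0],
    [0,0,0,0,0,-0.775],
    [0,0,0,0,0,-0.775],
    [0,0,0,0,0,-0.775],
    [0,0,0,0,0,0]
  ],
  "fingers": 42
}}

```text
time: 65.03
ee_pos: [0.5184, -0.0934, 0.1239]
eef_rot: [-0.185, 0.983, 0.001, -0.001]
ft_force: [-0.7, -0.2, 0.1]
width: 0.0418
grip_force: 0.0
```

```bash
python3 - <<'E'
from h import *
s=read_state(); print(np.round(s['ee_pos'],4),np.round(s['joint_positions'],2))
w=cloud(cam('wrist')); print(blobs(w,.028,.045,(.3,.57,-.5,.1),200))
plan([(.5172,-.0942,.0255,201.3,1)])
E
```

```text
[ 0.5184 -0.0934  0.1239] [ 0.81  0.32 -0.83  1.82  0.26  1.11  1.83]
[(array([ 527.5, -233.3,   64.9,   31. ,    2.7]), 34.7, 4229), (array([ 524. , -156.3,   65. ,   30.3,    2.9]), 34.8, 3647), (array([517.4, -94.1,  64.8,  30. ,  21.8]), 34.8, 3387)]
1 x [0.032, -0.01, 2.461] 0 0 0
```

Call:
{"op": "carry_out", "data": {
  "moves": [
    [0.03,-0.01,0.5,0,0,0],
    [0,0,0.5,0,0,0],
    [0,0,0.5,0,0,0],
    [0,0,0.5,0,0,0],
    [0,0,0.44,0,0,0],
    [0,0,0,0,0,0]
  ]
}}

```text
time: 65.82
ee_pos: [0.5164, -0.0943, 0.0249]
eef_rot: [-0.185, 0.983, 0.001, -0.002]
ft_force: [-0.2, 1.3, 0.6]
width: 0.0418
grip_force: 0.0
```

Call:
{"op": "carry_out", "data": {
  "moves": [
    [0,0,0,0,0,0],
    [0,0,0,0,0,0],
    [0,0,0,0,0,0],
    [0,0,0,0,0,0],
    [0,0,0,0,0,0],
    [0,0,0,0,0,0]
  ],
  "fingers": 0,
  "force": 8
}}

```text
time: 66.58
ee_pos: [0.5179, -0.0947, 0.0272]
eef_rot: [-0.185, 0.983, 0.0, 0.0]
ft_force: [0.8, -0.3, 6.1]
width: 0.0299
grip_force: 8.0
```

Call:
{"op": "carry_out", "data": {
  "moves": [
    [0.1,0,0,0,0,0],
    [0.1,0,0,0,0,0],
    [0,0,0,0,0,0.5],
    [0,0,0,0,0,0.5],
    [0,0,0,0,0,0.5],
    [0,0,0,0,0,0.5],
    [0,0,0,0,0,0.33],
    [0,0,0,0,0,0]
  ]
}}

```text
time: 67.58
ee_pos: [0.5101, -0.0978, 0.0271]
eef_rot: [-0.023, 1.0, 0.0, -0.0]
ft_force: [-0.4, 0.4, 8.1]
width: 0.0298
grip_force: 8.0
```

```bash
python3 - <<'E'
from h import *
s=read_state(); print(np.round(s['ee_pos'],4),s['width'],s['ft_force'])
plan([(*place(5,-7),.0265,182.7,4),(*place(5,3),.0265,182.7,5)])
E
```

```text
[ 0.5101 -0.0978  0.0271] 0.02975389536966187 [-0.36660405  0.3634008   8.07015022]
4 x [-0.017, 0.113, 0.004] 0 0 0
5 x [-0.05, 0.0, 0.0] 0 0 0
```

Call:
{"op": "carry_out", "data": {
  "moves": [
    [-0.017,0.113,0,0,0,0],
    [-0.017,0.113,0,0,0,0],
    [-0.017,0.113,0,0,0,0],
    [-0.017,0.113,0,0,0,0],
    [-0.05,0,0,0,0,0],
    [-0.05,0,0,0,0,0],
    [-0.05,0,0,0,0,0],
    [-0.05,0,0,0,0,0],
    [-0.05,0,0,0,0,0],
    [-0.02,0,0,0,0,0],
    [0,0,0,0,0,0]
  ]
}}

```text
time: 68.95
ee_pos: [0.5206, -0.0794, 0.0262]
eef_rot: [-0.023, 1.0, 0.0, -0.003]
ft_force: [-6.5, -0.1, 10.2]
width: 0.0297
grip_force: 8.0
```

Call:
{"op": "carry_out", "data": {
  "moves": [
    [0,0,0,0,0,0],
    [0,0,0,0,0,0],
    [0,0,0,0,0,0],
    [0,0,-0.5,0,0,0],
    [0,0,-1,0,0,0],
    [0,0,-1,0,0,0],
    [0,0,-1,0,0,0],
    [0,0,-1,0,0,0],
    [0,0,0,0,0,0]
  ],
  "fingers": 46
}}

```text
time: 70.08
ee_pos: [0.5245, -0.0787, 0.2108]
eef_rot: [-0.024, 1.0, -0.0, 0.002]
ft_force: [0.2, 0.7, 0.3]
width: 0.0459
grip_force: 0.0
```

```bash
python3 - <<'E'
from h import *
s=read_state(); print(np.round(s['ee_pos'],4))
w=cloud(cam('wrist')); print(blobs(w,.028,.045,(.3,.57,-.5,.1),200))
t=cam('top'); w=cloud(t); print(blobs(w,.026,.05,(.3,.56,-.5,.03)))
print('lid',blobs(w,.007,.016,(.3,.56,.28,.46),200),'knob',blobs(w,.03,.06,(.36,.5,.3,.44),20))
plan([(.4274,.3737,.2,180,14)])
E
```

```text
[ 0.5245 -0.0787  0.2108]
[(array([ 530.8, -311.6,   64. ,   31.9,    1.6]), 34.6, 2211), (array([ 527. , -233.4,   63.8,   31.2,    2.1]), 34.7, 2122), (array([ 523.5, -156.4,   64.1,   30.7,    2.6]), 34.8, 2041), (array([518.9, -79.2,  63.7,  29.8,   3.3]), 34.8, 1974)]
[(array([ 529.2, -310.7,   61.5,   32.6,    1.1]), 33.5, 211), (array([ 530.2, -389.3,   55.5,   31.4,    1.8]), 34.1, 193), (array([497.5, -76.6,  24.5,  22. ,  94.5]), 33.1, 57)]
lid [(array([428.5, 372. , 223.6, 134.8, 179. ]), 10.9, 2445)] knob [(array([428.7, 371.4,  39.4,  21.2,   0.9]), 39.8, 106)]
14 x [0.132, 0.815, 0.014] 0 0 0
1 x 0 0 0 [0.005, -0.002, 0.335]
```

Call:
{"op": "carry_out", "data": {
  "moves": [
    [0.13,0.81,0,0,0,0],
    [0.13,0.81,0,0,0,0],
    [0.13,0.81,0,0,0,0],
    [0.13,0.81,0,0,0,0],
    [0.13,0.81,0,0,0,0],
    [0.13,0.81,0,0,0,0],
    [0.13,0.81,0,0,0,0],
    [0.13,0.81,0,0,0,0],
    [0.13,0.81,0,0,0,0],
    [0.13,0.81,0,0,0,0],
    [0.13,0.81,0,0,0,0],
    [0.13,0.81,0,0,0,0],
    [0.13,0.81,0,0,0,0],
    [0.13,0.81,0,0,0,0],
    [0,0,0,0,0,0.4],
    [0,0,0,0,0,0]
  ]
}}

```text
time: 72.18
ee_pos: [0.4282, 0.3706, 0.2063]
eef_rot: [0.004, 1.0, 0.0, -0.001]
ft_force: [-0.2, -0.5, 0.4]
width: 0.046
grip_force: 0.0
```

```bash
python3 - <<'E'
from h import *
s=read_state(); print(np.round(s['ee_pos'],4),np.round(s['joint_positions'],2))
w=cloud(cam('wrist')); print('knob',blobs(w,.03,.06,(.36,.5,.3,.44),100),'lid',blobs(w,.007,.016,(.3,.56,.28,.46),1000))
plan([(.4288,.3718,.0295,179.5,1)])
E
```

```text
[0.4282 0.3706 0.2063] [ 0.01  0.38 -1.    1.62  0.33  1.32  0.53]
knob [(array([429. , 372.5,  41.2,  21.9,   0.5]), 41.4, 970)] lid [(array([429.9, 372.3, 224.5, 132.2, 179.4]), 11.8, 25068)]
1 x [-0.015, 0.037, 4.424] 0 0 0
```

Grip the lid by its knob and lift it.

Call:
{"op": "carry_out", "data": {
  "moves": [
    [-0.02,0.04,0.6,0,0,0],
    [0,0,0.6,0,0,0],
    [0,0,0.6,0,0,0],
    [0,0,0.6,0,0,0],
    [0,0,0.6,0,0,0],
    [0,0,0.6,0,0,0],
    [0,0,0.5,0,0,0],
    [0,0,0.28,0,0,0],
    [0,0,0,0,0,0]
  ]
}}

```text
time: 73.35
ee_pos: [0.4293, 0.3722, 0.0315]
eef_rot: [0.005, 1.0, 0.0, -0.001]
ft_force: [-0.5, -0.4, 0.6]
width: 0.0463
grip_force: 0.0
```

Call:
{"op": "carry_out", "data": {
  "moves": [
    [0,0,0,0,0,0],
    [0,0,0,0,0,0],
    [0,0,0,0,0,0],
    [0,0,0,0,0,0],
    [0,0,0,0,0,0],
    [0,0,0,0,0,0]
  ],
  "fingers": 0,
  "force": 30
}}

```text
time: 74.1
ee_pos: [0.4297, 0.3726, 0.0324]
eef_rot: [0.005, 1.0, 0.001, -0.0]
ft_force: [0.0, -1.8, 5.7]
width: 0.0217
grip_force: 30.0
```

Call:
{"op": "carry_out", "data": {
  "moves": [
    [0,0,-0.3,0,0,0],
    [0,0,-0.6,0,0,0],
    [0,0,-0.6,0,0,0],
    [0,0,-0.6,0,0,0],
    [0,0,-0.6,0,0,0],
    [0,0,-0.6,0,0,0],
    [0,0,0,0,0,0]
  ]
}}

```text
time: 74.97
ee_pos: [0.4301, 0.3731, 0.1658]
eef_rot: [0.005, 1.0, 0.002, 0.001]
ft_force: [-0.3, 0.4, -2.2]
width: 0.0219
grip_force: 30.0
```

```bash
python3 - <<'E'
from h import *
s=read_state(); print(np.round(s['ee_pos'],4),s['width'],s['ft_force'])
plan([(.4803,.194,.16,173.4,10)])
E
```

```text
[0.4301 0.3731 0.1658] 0.02194290378513191 [-0.29828348  0.42386524 -2.2080357 ]
10 x [-0.129, -0.447, 0.013] 0 0 0
1 x 0 0 0 [0.023, 0.007, 0.76]
```

Call:
{"op": "carry_out", "data": {
  "moves": [
    [-0.129,-0.447,0,0,0,0],
    [-0.129,-0.447,0,0,0,0],
    [-0.129,-0.447,0,0,0,0],
    [-0.129,-0.447,0,0,0,0],
    [-0.129,-0.447,0,0,0,0],
    [-0.129,-0.447,0,0,0,0],
    [-0.129,-0.447,0,0,0,0],
    [-0.129,-0.447,0,0,0,0],
    [-0.129,-0.447,0,0,0,0],
    [-0.129,-0.447,0,0,0,0],
    [0,0,0,0,0,0.76],
    [0,0,0.5,0,0,0],
    [0,0,0.5,0,0,0],
    [0,0,0.5,0,0,0],
    [0,0,0,0,0,0],
    [0,0,0,0,0,0]
  ]
}}

```text
time: 76.97
ee_pos: [0.4796, 0.1935, 0.1039]
eef_rot: [0.057, 0.998, 0.001, -0.001]
ft_force: [0.5, 0.5, -2.0]
width: 0.0217
grip_force: 30.0
```

```bash
python3 - <<'E'
from h import *
s=read_state(); print(np.round(s['ee_pos'],4),s['width'],s['ft_force'])
w=cloud(cam('wrist')); print(blobs(w,.065,.095,(.3,.7,0,.4),1000))
plan([(.4803,.194,.0824,173.4,4)])
E
```

```text
[0.4796 0.1935 0.1039] 0.02167845316569268 [ 0.51387279  0.45046873 -2.00458997]
[(array([429.8, 199.8, 132.9, 123.6,  83.4]), 83.3, 59338), (array([536.1, 187.6,  49.3,  25.1,  83.4]), 83.2, 2232)]
4 x [-0.003, 0.003, 0.136] 0 0 0
```

Call:
{"op": "carry_out", "data": {
  "moves": [
    [-0.01,0,0.15,0,0,0],
    [0,0,0.15,0,0,0],
    [0,0,0.1,0,0,0],
    [0,0,0.08,0,0,0],
    [0,0,0.06,0,0,0],
    [0,0,0,0,0,0]
  ]
}}

```text
time: 77.78
ee_pos: [0.4799, 0.1932, 0.0824]
eef_rot: [0.058, 0.998, 0.001, -0.001]
ft_force: [-2.0, -1.2, 3.7]
width: 0.0214
grip_force: 30.0
```

Seated with slight upward contact. I release, rise and check.

Call:
{"op": "carry_out", "data": {
  "moves": [
    [0,0,0,0,0,0],
    [0,0,0,0,0,0],
    [0,0,0,0,0,0],
    [0,0,0,0,0,0],
    [0,0,-0.5,0,0,0],
    [0,0,-1,0,0,0],
    [0,0,-1,0,0,0],
    [0,0,-1,0,0,0],
    [0.8,0,-0.5,0,0,0],
    [0.8,0,-0.5,0,0,0],
    [0,0,0,0,0,0],
    [0,0,0,0,0,0]
  ],
  "fingers": 60
}}

```text
time: 79.28
ee_pos: [0.4169, 0.2, 0.2628]
eef_rot: [0.058, 0.998, 0.0, 0.0]
ft_force: [-0.1, 0.1, 0.1]
width: 0.0597
grip_force: 0.0
```

```bash
python3 - <<'E'
from h import *
t=cam('top'); w=cloud(t); save(t,'top9.png'); print(blobs(w,.026,.05,(.3,.57,-.5,.03)))
w=cloud(cam('wrist')); print('lid',blobs(w,.045,.075,(.3,.7,0,.4),1000),'knob',blobs(w,.08,.1,(.3,.7,0,.4),100))
m=(w[...,2]>.055)&(w[...,2]<.067)&(abs(w[...,1]-.194)<.1)
A=np.c_[w[m][:,:2],np.ones(m.sum())]; print('tilt',np.linalg.lstsq(A,w[m][:,2],rcond=None)[0])
i=cv2.imread('pics/top9.png'); cv2.imwrite('pics/c9.png',cv2.resize(i[170:280,205:460],None,fx=3.1,fy=3.1,interpolation=cv2.INTER_CUBIC))
E
```

```text
[(array([ 531.2, -310.9,   65.8,   31. ,    3. ]), 33.2, 224), (array([ 535.4, -390. ,   65.4,   33. ,    1.6]), 33.1, 221), (array([ 523. , -155.7,   64.6,   30.9,    2.9]), 33.6, 210), (array([ 526.9, -232.2,   64.4,   31.9,    3.5]), 33.5, 214), (array([519.2, -78. ,  64.8,  30.7,   3.4]), 33.9, 213)]
lid [(array([462.2, 195.6, 188.9, 132.1, 173.3]), 61.8, 18907)] knob [(array([478.8, 193.8,  41. ,  20.9, 173. ]), 91.4, 826)]
tilt [0.00036215 0.00028629 0.06158316]
```

View pics/c9.png

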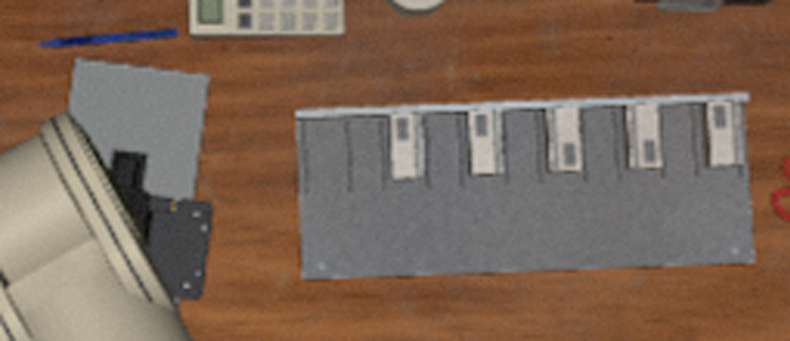

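The five cartons at (404,146), (485,140), (564,138), (645,134) and (724,132) stand square at the rail, each between its lines. The lid is level at 61 mm, fully seated, so I hand the job in.

```bash
python3 -c "
from bench import r
print(r.close_job())"
```

```text
the job is handed in; nothing more can be done
None
```

The job is handed in at about 79 s: all five cartons (three from the board, two from the box) lie in places 1–5, square and flush to the rail. The one that was knocked aside partway was slid back, and the lid is fully down on the box.

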